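Uncover the tube block and hold it home in the deck corner

TASK

Lift the blue cover off the metal tube block by its white handle, lay it right way up on the middle of the green mat and let it go. Then set the uncovered block flat on the dark steel deck with a long side along the yellow fence and an end against the red fence, press it squarely into that corner so it touches both fences, and finish still holding it there with a steady push of a few newtons on both. Do not disturb the capped tubes or the bottle.

Things in the scene. Friction and masses are not known exactly. Their poses are not given: they have to be found in the camera images.
- block_mid (a point): centre (half-way up) of the aluminium tube block, a solid 90 (its x) x 60 (its y) x 50 mm tall with plain upright sides, about 0.5 kg, loose, standing on the bench with its cover on; z up. Either end may go to the red fence. The cover hides its top and the upper 12 mm of its sides until it is taken off.
- cover_grip (a point): centre of the white handle on the loose blue cover. The handle is a bar 44 (x) x 16 (y) x 26 mm tall, standing on a plate 100 (x) x 70 (y) x 4 mm whose rim hangs 12 mm below the plate. This point is 13 mm below the top of the handle, 13 mm above the plate's upper face and 29 mm above the rim's lower edge. On the block the plate lies on the block's top, the rim loosely round it (2 mm play all round), with this point 42 mm above the block's centre. About 80 g.
- mat_top (a point): centre of the upper face of the green mat, 150 (x) x 120 (y) x 4 mm, fixed, flat on the bench; the cover goes here, its rim standing on the mat.
- corner (a point): inner corner of the two fences, at the level of the deck plate's upper face (8 mm above the bench); z up. The deck is fixed. Plate and fences are rigid, smooth and slippery (friction about 0.25). The plate reaches from here 170 mm to -x and 140 mm to +y. The yellow fence's inner face is the plane y = 0, the red fence's the plane x = 0. The block is home with its centre at x = -45, y = 30, z = 25 mm from here, its x axis along this x axis (either way round).
- long_fence: the yellow fence, fixed to the deck: 12 mm thick, along the deck's x from the corner, rising 14 mm above the plate (so the block's upper 36 mm stands clear above it); its origin is 8 mm below point corner, axes as there.
- short_fence: the red fence, fixed to the deck: 12 mm thick, along the deck's y from the corner to 140 mm, rising 14 mm above the plate; origin and axes as the yellow fence's.
- tube_a: bystander, loose: clear tube with white screw cap, 33 mm across, 100 mm tall, on the bench near the robot; origin at the centre of its underside
- tube_b: bystander, loose: clear tube with white screw cap, 33 mm across, 100 mm tall, beyond the block and mat; origin at the centre of its underside
- tube_c: bystander, loose: clear tube with white screw cap, 33 mm across, 100 mm tall, beyond the deck, left of it; origin at the centre of its underside
- reagent: bystander, loose: amber bottle with blue cap, 60 mm across, 120 mm tall, to the right near the robot; origin at the centre of its underside
Not all that is in view belongs to the job. There is more than one size of the part that bears mat_top; the job needs the larger. Leave any turquoise look-alike of the part that bears block_mid alone.

How it is judged:
On the way:
1. the cover lies right way up on the mat, let go (horizontal distance between cover_grip and mat_top below 0.05 m and z of cover_grip in the frame of mat_top between 0.023 and 0.035 m and angle between cover_grip's own z axis and vertical below 0.06 rad and linear speed of cover below 0.02 m/s and contact force between the fingers and cover below 0.2 N), for 0.2 s.
At the end, for the whole second after the job is handed in: Cover upright (0.06 rad) on the mat, centres within 50 mm, let go, at rest. Block uncovered, flat on the deck, within 4 mm of home and 0.04 rad square to the fences, pressing over 1 N on each fence, still held by the fingers (over 1 N), at rest (all of step 1 and x of block_mid in the frame of corner between -0.049 and -0.041 m and y of block_mid in the frame of corner between 0.026 and 0.034 m and z of block_mid in the frame of corner below 0.029 m and angle between the x axis of block_mid and the x axis of corner, either way round below 0.04 rad and angle between block_mid's own z axis and vertical below 0.05 rad and contact force between block and long_fence above 1 N and contact force between block and short_fence above 1 N and contact force between the fingers and block above 1 N and linear speed of block below 0.01 m/s); the arm keeps its last pose, push and grip.
It fails at once if a bystander is pushed more than 20 mm or tipped over (distance of any of tube_a, tube_b, tube_c, reagent from where it was at the start of the episode above 0.02 m or angle between any of tube_a, tube_b, tube_c, reagent's own z axis and vertical above 0.4 rad).
It also fails if it takes over 72 s, if anything falls off the work surface, if the arm or the gripper's body presses on something with over 40 N, if the wrist force passes 120 N, or if a joint passes its speed limit or range.

ROBOT

A 6-joint arm with a two-finger parallel gripper is mounted at the origin on the work surface. World frame = base frame: x ahead of the robot, y to its left, z up, the work surface at z = 0. Lengths are in m, angles in rad, forces in N, time in s.
With the tool pointing down it reaches from about 0.35 to 0.725 m from the base axis. Payload 6 kg.
Tool frame: the origin (TCP) lies at the very end of the fingers, on their centre line; the grasp point (between the pads) lies 19 mm behind it (r.hold_point_z is the distance from the TCP to the grasp point, in m); z points along the fingers, y is the line along which they close (so a half turn about z gives the same grasp; the last joint's range is limited). The gripper opens to 85 mm and grips with 20 to 120 N. Pads are 22 mm wide; open, the fingers measure 114 mm over their backs; the gripper's body (76 mm by 85 mm) begins 54 mm behind the grasp point. The pads swing forward as they close: fully open they stand 13 mm farther back than shut.
Start: joints at [-0.985, 0.04, 0.085, 0, -1.615, -0.334], TCP at [0.149, -0.581, 0.206] pointing down, gripper open.
Joint ranges: [-2.56, 2.56], [-1.29, 2.01], [-1.08, 1.49], [-3.29, 1.98], [-2.81, -0.18], [-2.99, 2.99]. Speed limits (rad/s): [2.57, 2.57, 3.01, 3.14, 3.14, 3.14].

INTERFACE

Orientations are given as a unit quaternion [w, x, y, z].
In Python, from station import monitor, vision, job, finder, r gives the robot as it stands.
- The arm moves only by the tool apply_moves, never from a script. Its argument "targets" is a list of rows, each an object of numbers: "hand": the gripper command: -1 is shut, 1 is fully open, values between are in proportion; "x", "y", "z": the shift along the world's x, y, z in units of 60 mm (1.0 is 60 mm); "twist": the turn about the world's z in units of 8 degrees (1.0 is 8 degrees). A call has 1 to 8 rows; each row is the pose to reach, as a shift and turn from the pose commanded when the call began; what a row does not reach only later rows make up. A row lasts 1/8 s, in which the tool goes at most 62.5 mm and 10.7 degrees, less where a joint would pass 70% of its speed; a pose out of reach is approached as far as the arm can. A call with a gripper value outside its range is refused whole. The fingers move at their own pace and stop on an object; the grip force is fixed at half the most. Time passes only in rows, so rows that repeat a pose let the fingers close. It gives the time, the measured TCP pose, the force, the opening and the grip force at its end, in the units of the state.
- monitor.observe(): the state, without advancing time (a new reading comes with each control period).
- vision.snapshot(name): name is "side" or "top" or "wrist"; returns (picture, depth): 420x560x3 uint8, blue, green, red; 420x560 float32, m along the optical axis (not along the pixel's ray), 0 where there is no reading.
- vision.camera_info(name): a dict with "intrinsics" (3x3 intrinsics, pixels), "world_from_camera" (4x4, takes a point from camera to world coordinates). Camera axes: x right, y down, z forward; pixel columns grow to the right and rows downward; lengths in m; the calibration is good to about 2 mm. A picture is of the moment at which its call begins: read the wrist's pose just before it. camera_info takes no time and is no camera call; for the wrist camera it gives the pose at the moment of the call.
- job.job_done(): hands the job in; it is judged then, once.
Trained networks look in the newest picture that a camera, given by its name, has taken for a name from the list of things; names that differ only in an ending like _2 or _b are one class to them, and where a whole thing is asked for, a point or a joint stands for the part that bears it (a point fixed in the world has none). Each returns a list of dicts, best first, with "p" (0 to 1); they miss things now and then, are a little off and sometimes report something else, mostly with a low value. They report only what shows in the picture. A call takes as long as a camera call. They do not tell look-alikes from the thing itself.
- finder.search_frame(label, camera): "xy" ([column, row] in pixels, amid what is visible of it).
- finder.outline_of(label, camera): "pixels" (420x560 bool, what is visible of it) and "xy" ([column, row] in pixels, amid what is visible of it).
- finder.spot_point(label, camera): "xy" ([column, row] in pixels: a listed point, or the origin of a listed thing).
The state is a dict: "time": time; "joint_pos": joint angles; "qvel": joint speeds; "tau": joint torques, N m; "position": TCP position; "eef_rot": TCP orientation; "wrist_force": force on the tool from outside, world axes, zero at the start; "ft_torque": the same for the moment, N m; "width": finger opening in m; "finger_force": force on a finger pad.
Only numpy, scipy, OpenCV 4.12 (cv2) and the standard library are available. Lean on these libraries where they do the work, as an engineer would, in place of code of your own. Each camera call takes 0.05 s, during which the arm holds its last target. There are 200 camera calls.

## Working session

There is one attempt and no reset: what is moved stays moved. The work goes in short steps, Python scripts to look and compute and a tool call to move; the robot and the scene stay as the last step left them, time stands still between calls to the robot, and variables do not carry over. Pictures are saved under pics/ and viewed, at most 13 in all, crops included, and the job is handed in when it is done.

Besides the shell and the picture viewer there is one more tool, called after ">>>" by a JSON object that holds its "name" and its "arguments", one argument or row to a line. apply_moves: Moves the arm, as the interface text tells. Its arguments: {"type":"object","properties":{"targets":{"type":"array","items":{"type":"object","properties":{"hand":{"type":"number"},"x":{"type":"number"},"y":{"type":"number"},"z":{"type":"number"},"twist":{"type":"number"}}}}},"required":["targets"]}

```bash
mkdir -p pics; ls
cat > h.py <<'E'
import numpy as np, cv2
from station import monitor, vision, job, finder, r
def w(cam,info,xy,d):
    K=np.array(info["intrinsics"]);T=np.array(info["world_from_camera"])
    p=np.linalg.inv(K)@[xy[0],xy[1],1]*d
    return (T@[*p,1])[:3]
def cloud(info,d):
    K=np.array(info["intrinsics"]);T=np.array(info["world_from_camera"])
    v,u=np.mgrid[:d.shape[0],:d.shape[1]]
    P=np.stack([(u-K[0,2])/K[0,0]*d,(v-K[1,2])/K[1,1]*d,d,np.ones_like(d)],-1)@T.T
    P[d==0]=np.nan
    return P[...,:3]
E
python3 - <<'E'
from h import *
np.set_printoptions(precision=3,suppress=True)
print(monitor.observe())
for c in ["top","side"]:
    im,d=vision.snapshot(c);cv2.imwrite(f"pics/{c}0.png",im);P=cloud(vision.camera_info(c),d);np.save(f"{c}.npy",P)
    for n in ["block_mid","cover_grip","mat_top","corner","long_fence","short_fence","tube_a","tube_b","tube_c","reagent"]:
        for o in finder.spot_point(n,c)[:3]:
            x,y=np.round(o["xy"]).astype(int); print(c,n,round(o["p"],2),x,y,P[min(max(y,0),419),min(max(x,0),559)])
E
```

```text
pics
{'time': 0.0, 'joint_pos': array([-0.985,  0.041,  0.084, -0.   , -1.615, -0.334]), 'qvel': array([-0.002, -0.001, -0.   ,  0.001, -0.001,  0.002]), 'tau': array([  0.   , -36.821,  34.74 ,   6.932,  -0.006,  -0.   ]), 'position': array([ 0.149, -0.581,  0.205]), 'eef_rot': array([-0.   , -0.126,  0.992,  0.001]), 'wrist_force': array([-0.749, -0.68 , -0.34 ]), 'ft_torque': array([ 0.006,  0.013, -0.02 ]), 'finger_force': 0.0, 'width': 0.0849898533778242}
top block_mid 0.85 133 210 [0.48  0.435 0.049]
top cover_grip 0.78 181 209 [0.483 0.299 0.049]
top mat_top 0.78 256 188 [0.556 0.088 0.001]
top mat_top 0.75 263 256 [0.354 0.066 0.002]
top mat_top 0.7 435 282 [ 0.278 -0.404  0.083]
top corner 0.57 382 160 [ 0.637 -0.283  0.022]
top long_fence 0.55 382 161 [ 0.633 -0.283  0.024]
top short_fence 0.48 377 160 [ 0.639 -0.27   0.014]
top tube_a 0.68 277 145 [0.661 0.026 0.088]
top tube_a 0.64 247 150 [0.666 0.115 0.023]
top tube_a 0.54 210 255 [0.348 0.206 0.096]
top tube_b 0.68 277 145 [0.661 0.026 0.088]
top tube_b 0.64 247 150 [0.666 0.115 0.023]
top tube_b 0.54 210 255 [0.348 0.
[... 433 characters left out ...]
de mat_top 0.9 307 258 [0.354 0.066 0.001]
side mat_top 0.87 251 238 [0.539 0.099 0.   ]
side corner 0.79 307 185 [ 0.629 -0.264  0.008]
side long_fence 0.74 310 188 [ 0.608 -0.256  0.006]
side long_fence 0.71 214 223 [0.673 0.129 0.011]
side short_fence 0.7 307 187 [ 0.62  -0.253  0.007]
side tube_a 0.8 213 224 [0.679 0.129 0.004]
side tube_a 0.76 270 288 [0.337 0.226 0.01 ]
side tube_a 0.58 239 215 [ 0.668  0.031 -0.003]
side tube_b 0.8 213 224 [0.679 0.129 0.004]
side tube_b 0.76 270 288 [0.337 0.226 0.01 ]
side tube_b 0.58 239 215 [ 0.668  0.031 -0.003]
side tube_c 0.8 213 224 [0.679 0.129 0.004]
side tube_c 0.76 270 288 [0.337 0.226 0.01 ]
side tube_c 0.58 239 215 [ 0.668  0.031 -0.003]
```

View pics/top0.png

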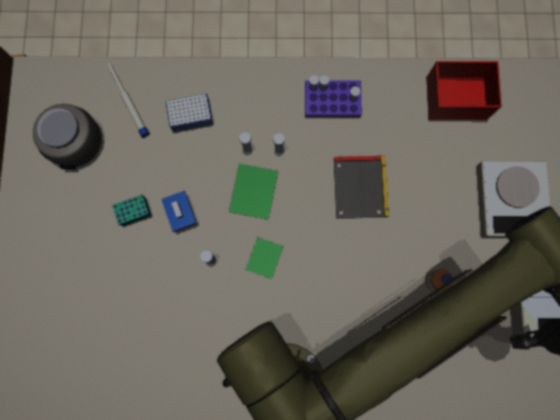

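View pics/side0.png

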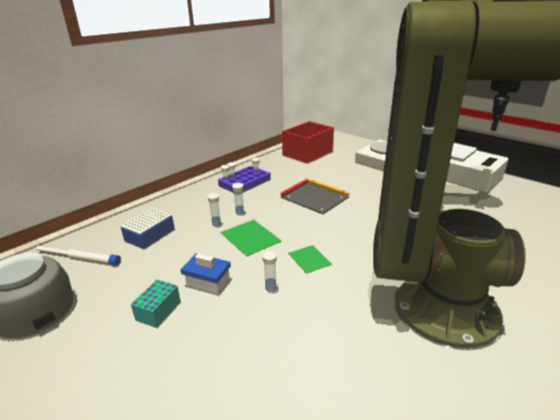

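The top view shows the blue-covered block at (180,211), the turquoise look-alike at (131,210), the large mat at (254,191) and the deck with its corner near (385,158). The tubes are at (246,140), (278,140) and (207,257), and the bottle is at (441,280). Next I fit the poses from the colours and the cloud.

Run:
```python
from h import *
np.set_printoptions(precision=4,suppress=True)
im=cv2.imread("pics/top0.png");info=vision.camera_info("top");K=np.array(info["intrinsics"]);T=np.array(info["world_from_camera"])
print(K[0],T[:3,3])
P=np.load("top.npy");hsv=cv2.cvtColor(im,cv2.COLOR_BGR2HSV)
def plane(uv,z):
    d=(T[:3,:3]@np.linalg.inv(K)@np.c_[uv,np.ones(len(uv))].T).T
    return (T[:3,3]+d*((z-T[2,3])/d[:,2])[:,None])[:,:2]
def fit(name,lo,hi,box,z):
    m=cv2.inRange(hsv,lo,hi);k=np.zeros_like(m);x0,y0,x1,y1=box;k[y0:y1,x0:x1]=m[y0:y1,x0:x1]
    v,u=np.nonzero(k);X=plane(np.c_[u,v],z)
    c,s,a=cv2.minAreaRect((X*1000).astype(np.float32));print(name,len(u),np.array(c),np.array(s),a,"zmed",np.nanmedian(P[v,u,2]))
fit("mat",(45,100,60),(75,255,255),(220,155,285,225),.004)
fit("cover",(105,120,50),(125,255,255),(155,185,205,235),.054)
fit("handle",(0,0,110),(180,90,255),(168,198,186,222),.080)
fit("yellow",(18,120,80),(35,255,255),(375,145,400,225),.022)
fit("red",(0,120,60),(12,255,255),(325,145,390,170),.022)
fit("plate",(0,0,0),(180,110,95),(325,150,389,220),.008)
big=cv2.resize(np.hstack([im[180:240,150:210],im[145:205,335:395]]),None,fx=6,fy=6,interpolation=cv2.INTER_CUBIC);cv2.imwrite("pics/crop.png",big)
```

```text
[531.781    0.     282.1264] [0.2075 0.0098 1.5372]
mat 1888 [546.2697  96.1566] [115.8805 145.7028] 79.23519134521484 zmed 0.0041948106281239905
cover 717 [476.507  304.2391] [100.8635  68.6682] 20.926713943481445 zmed 0.054114335277090087
handle 94 [469.9602 308.1712] [30.2029 59.3913] 79.2907485961914 zmed 0.07898656116931635
yellow 243 [ 560.5969 -287.9596] [177.1003  12.365 ] 1.685675024986267 zmed 0.022145891930243966
red 203 [ 642.7256 -209.9185] [ 12.2297 136.0323] 0.1729167103767395 zmed 0.021942586084498505
plate 2750 [ 558.5982 -218.5046] [185.2028 151.4049] 1.5587341785430908 zmed 0.008177322548038157
```

View pics/crop.png

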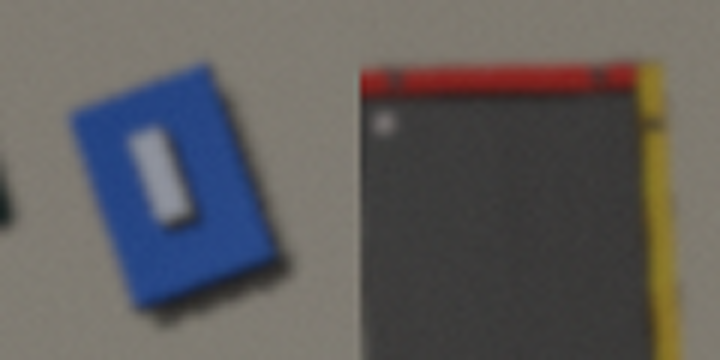

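>>> {"name": "apply_moves", "arguments": {
  "targets": [
    {"hand": 1,"x": 0.8,"y": 0.7,"z": 0.5},
    {"hand": 1,"x": 1.6,"y": 1.4,"z": 0.6},
    {"hand": 1,"x": 2.4,"y": 2.1,"z": 0.6},
    {"hand": 1,"x": 3.2,"y": 2.8,"z": 0.6},
    {"hand": 1,"x": 4,"y": 3.5,"z": 0.6},
    {"hand": 1,"x": 4.8,"y": 4.2,"z": 0.6},
    {"hand": 1,"x": 5.6,"y": 4.9,"z": 0.6},
    {"hand": 1,"x": 6.2,"y": 5.5,"z": 0.6}
  ]
}}

```text
$.targets[0]: bad value
```

Run:
```python
from h import *
np.set_printoptions(precision=4,suppress=True)
s=monitor.observe();print(s["position"],s["eef_rot"],s["qvel"])
info=vision.camera_info("wrist");im,d=vision.snapshot("wrist");cv2.imwrite("pics/w1.png",im);P=cloud(info,d);np.save("w1.npy",P)
np.savez("w1i.npz",K=info["intrinsics"],T=info["world_from_camera"])
for n in ["corner","long_fence","short_fence"]:
    for o in finder.spot_point(n,"wrist")[:2]:
        x,y=np.round(o["xy"]).astype(int);print(n,o["p"],x,y,P[y,x])
```

```text
[ 0.1495 -0.581   0.2062] [-0.     -0.1256  0.9921  0.0001] [-0.0004  0.0004  0.0006 -0.0001  0.0009  0.002 ]
```

View pics/w1.png

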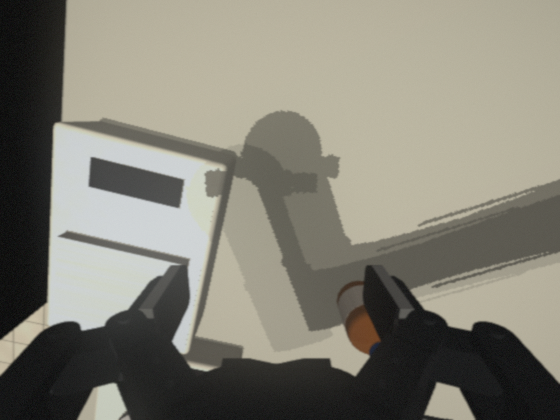

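The move was refused, probably because a row needs all its fields. The picture therefore shows the start pose, with the scale on the left and the bottle at (358,315). I'll resend it with twist included.

>>> {"name": "apply_moves", "arguments": {
  "targets": [
    {"hand": 1,"x": 0.8,"y": 0.7,"z": 0.5,"twist": 0},
    {"hand": 1,"x": 1.6,"y": 1.4,"z": 0.6,"twist": 0},
    {"hand": 1,"x": 2.4,"y": 2.1,"z": 0.6,"twist": 0},
    {"hand": 1,"x": 3.2,"y": 2.8,"z": 0.6,"twist": 0},
    {"hand": 1,"x": 4,"y": 3.5,"z": 0.6,"twist": 0},
    {"hand": 1,"x": 4.8,"y": 4.2,"z": 0.6,"twist": 0},
    {"hand": 1,"x": 5.6,"y": 4.9,"z": 0.6,"twist": 0},
    {"hand": 1,"x": 6.0,"y": 5.5,"z": 0.6,"twist": 0}
  ]
}}

```text
time: 2.3
position: [0.5109, -0.2493, 0.2419]
eef_rot: [-0.0, -0.126, 0.992, 0.0]
wrist_force: [0.6, -0.6, -0.1]
width: 0.0854
finger_force: 0.0
```

```bash
cat > look.py <<'E'
from h import *
import sys
np.set_printoptions(precision=4,suppress=True)
tag=sys.argv[1]
s=monitor.observe();print(s["position"],s["eef_rot"],s["time"])
info=vision.camera_info("wrist");im,d=vision.snapshot("wrist");cv2.imwrite(f"pics/{tag}.png",im);P=cloud(info,d);np.save(f"{tag}.npy",P)
np.savez(f"{tag}i.npz",K=info["intrinsics"],T=info["world_from_camera"])
for n in sys.argv[2:]:
    for o in finder.spot_point(n,"wrist")[:2]:
        x,y=np.round(o["xy"]).astype(int);print(n,round(o["p"],2),x,y,P[min(y,419),min(x,559)])
E
python3 look.py w2 corner long_fence short_fence
```

```text
[ 0.5109 -0.2493  0.2419] [-0.0002 -0.1257  0.9921  0.0001] 2.3
corner 0.87 232 257 [ 0.6351 -0.281   0.0223]
long_fence 0.9 236 251 [ 0.6308 -0.2778  0.0095]
short_fence 0.85 234 255 [ 0.6382 -0.2793  0.0087]
```

View pics/w2.png

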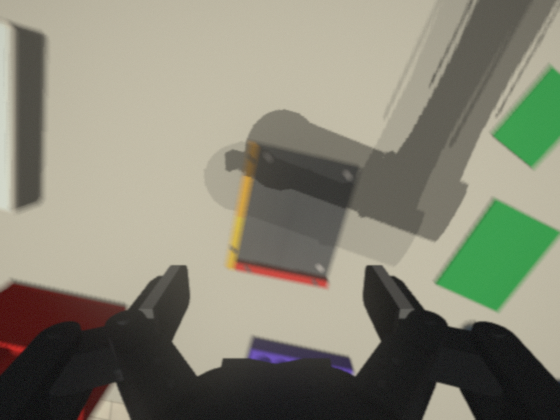

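The deck is in full view: corner near (233,257), yellow fence up the left from (235,265) to (252,145), red fence along the bottom to (325,283). I'll fit the fence tops.

Run:
```python
from h import *
np.set_printoptions(precision=4,suppress=True)
P=np.load("w2.npy");hsv=cv2.cvtColor(cv2.imread("pics/w2.png"),cv2.COLOR_BGR2HSV)
for n,lo,hi,b in [("yellow",(15,120,40),(35,255,255),(210,130,275,275)),("red",(0,130,40),(10,255,255),(225,255,340,295))]:
    m=cv2.inRange(hsv,lo,hi)>0;k=np.zeros_like(m);k[b[1]:b[3],b[0]:b[2]]=1
    m&=k&(np.abs(P[...,2]-.022)<.004)
    X=P[m][:,:2]*1000;c,s,a=cv2.minAreaRect(X.astype(np.float32));l=cv2.fitLine(X.astype(np.float32),cv2.DIST_HUBER,0,.01,.01).ravel()
    print(n,len(X),np.array(c),s,a,l,np.degrees(np.arctan2(l[1],l[0])),np.median(P[m][:,2]))
```

```text
yellow 497 [ 562.4175 -282.2499] (177.12652587890625, 12.9555082321167) 2.2108724117279053 [   0.9994    0.0341  562.6416 -285.0493] 1.9559298 0.022498111249181107
red 593 [ 643.4935 -207.2062] (12.773755073547363, 132.75718688964844) 1.440443992614746 [   0.034    -0.9994  643.0634 -207.5162] -88.05211 0.022439521535940143
```

>>> {"name": "apply_moves", "arguments": {
  "targets": [
    {"hand": 1,"x": 0,"y": 1,"z": 0,"twist": 0.2},
    {"hand": 1,"x": 0,"y": 2,"z": 0,"twist": 0.4},
    {"hand": 1,"x": 0,"y": 3,"z": 0,"twist": 0.6},
    {"hand": 1,"x": 0,"y": 4,"z": 0,"twist": 0.8},
    {"hand": 1,"x": 0,"y": 5,"z": 0,"twist": 0.8},
    {"hand": 1,"x": 0,"y": 6,"z": 0,"twist": 0.8},
    {"hand": 1,"x": -0.3,"y": 7,"z": 0,"twist": 0.8},
    {"hand": 1,"x": -0.6,"y": 8,"z": 0,"twist": 0.8}
  ]
}}

```text
time: 3.5
position: [0.4733, 0.2292, 0.2428]
eef_rot: [0.0, -0.18, 0.984, 0.0]
wrist_force: [0.6, 0.9, 0.2]
width: 0.0852
finger_force: 0.0
```

>>> {"name": "apply_moves", "arguments": {
  "targets": [
    {"hand": 1,"x": 0,"y": 1.2,"z": 0,"twist": 0},
    {"hand": 1,"x": 0,"y": 1.2,"z": 0,"twist": 0},
    {"hand": 1,"x": 0,"y": 1.2,"z": 0,"twist": 0}
  ]
}}

```text
time: 3.88
position: [0.4739, 0.3, 0.2422]
eef_rot: [-0.0, -0.181, 0.984, -0.0]
wrist_force: [-0.1, -0.5, -0.7]
width: 0.0855
finger_force: 0.0
```

```bash
python3 look.py w3 cover_grip block_mid
```

```text
[0.4739 0.3    0.2422] [-0.0001 -0.1805  0.9836 -0.0003] 3.875
cover_grip 0.61 279 189 [0.4726 0.3042 0.0798]
cover_grip 0.59 52 236 [0.6662 0.0318 0.0131]
block_mid 0.62 372 221 [0.4754 0.4319 0.0512]
```

View pics/w3.png

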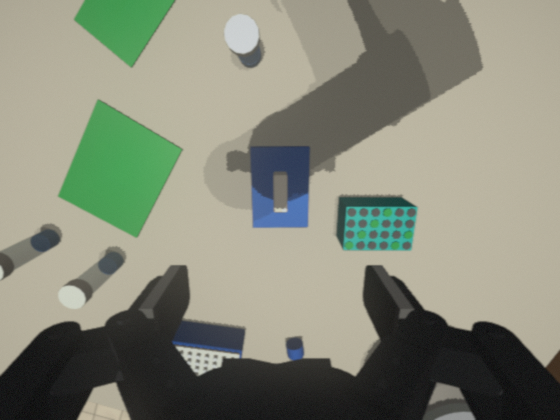

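The view shows the cover at (280,187) with its handle at (280,190), well aligned with the fingers. The turquoise block is at (380,228) and the mat at (120,168).

Run:
```python
from h import *
np.set_printoptions(precision=4,suppress=True)
P=np.load("w3.npy");hsv=cv2.cvtColor(cv2.imread("pics/w3.png"),cv2.COLOR_BGR2HSV)
u=np.mgrid[:420,:560][1];v=np.mgrid[:420,:560][0]
box=(u>235)&(u<325)&(v>135)&(v<240)
for n,m in [("plate",box&(abs(P[...,2]-.054)<.005)),("handle",box&(abs(P[...,2]-.080)<.005)),("mat",(cv2.inRange(hsv,(45,100,40),(75,255,255))>0)&(v>90)&(v<250)&(u<200))]:
    X=P[m]*1000;c,s,a=cv2.minAreaRect(X[:,:2].astype(np.float32))
    print(n,len(X),np.array(c),s,a,np.median(X,0))
```

```text
plate 4063 [477.5561 306.9293] (100.23619079589844, 70.08152770996094) 21.134973526000977 [472.2578 304.4207  54.466 ]
handle 524 [476.7681 306.3127] (43.0887336730957, 15.049578666687012) 21.233638763427734 [476.1729 306.1471  80.2943]
mat 9291 [545.4628  97.2491] (115.58734130859375, 149.6490020751953) 77.9489974975586 [nan nan nan]
```

>>> {"name": "apply_moves", "arguments": {
  "targets": [
    {"hand": 0,"x": 0.06,"y": 0.1,"z": -0.6,"twist": 0.05},
    {"hand": 0,"x": 0.06,"y": 0.1,"z": -1.3,"twist": 0.05},
    {"hand": 0,"x": 0.06,"y": 0.1,"z": -2,"twist": 0.05},
    {"hand": 0,"x": 0.06,"y": 0.1,"z": -2.6,"twist": 0.05},
    {"hand": 0,"x": 0.06,"y": 0.1,"z": -3.05,"twist": 0.05},
    {"hand": 0,"x": 0.06,"y": 0.1,"z": -3.05,"twist": 0.05}
  ]
}}

```text
time: 4.78
position: [0.4766, 0.3045, 0.0575]
eef_rot: [-0.002, -0.183, 0.983, -0.001]
wrist_force: [0.3, -0.7, 0.7]
width: 0.0426
finger_force: 0.0
```

>>> {"name": "apply_moves", "arguments": {
  "targets": [
    {"hand": -1,"x": 0,"y": 0,"z": 0,"twist": 0},
    {"hand": -1,"x": 0,"y": 0,"z": 0,"twist": 0},
    {"hand": -1,"x": 0,"y": 0,"z": 0,"twist": 0},
    {"hand": -1,"x": 0,"y": 0,"z": 0,"twist": 0},
    {"hand": -1,"x": 0,"y": 0,"z": 0,"twist": 0},
    {"hand": -1,"x": 0,"y": 0,"z": 0,"twist": 0}
  ]
}}

```text
time: 5.52
position: [0.4771, 0.3067, 0.0592]
eef_rot: [-0.0, -0.184, 0.983, 0.0]
wrist_force: [-0.3, 1.1, -0.7]
width: -0.0
finger_force: 0.0
```

The fingers shut on nothing, so I need to look.

Run:
```python
from h import *
print(monitor.observe())
a,_=vision.snapshot("wrist");b,d=vision.snapshot("side");np.save("s.npy",cloud(vision.camera_info("side"),d))
b=cv2.resize(b[210:315,150:290],None,fx=4,fy=4);cv2.imwrite("pics/c1.png",np.hstack([cv2.resize(a,(560,420))[:, :],b])[:, :]) 
cv2.imwrite("pics/c1.png",cv2.resize(np.hstack([a,b]),(800,300)))
```

```text
{'time': 5.525, 'joint_pos': array([ 9.24975581e-01, -1.36073810e-02, -2.38017695e-01, -1.07062074e-04,
       -1.34645798e+00, -2.12515838e+00]), 'qvel': array([-0.00069722,  0.00136951, -0.00208704, -0.00098532,  0.00100895,
       -0.00026311]), 'tau': array([-2.15744971e-03, -3.32600570e+01,  3.39338672e+01,  6.76996842e+00,
       -1.60502597e-03,  9.63377261e-05]), 'position': array([0.4771423 , 0.30669816, 0.0592386 ]), 'eef_rot': array([-6.17583633e-05, -1.84236346e-01,  9.82881969e-01,  1.42974241e-05]), 'wrist_force': array([-0.31314359,  1.08438308, -0.73499543]), 'ft_torque': array([-0.05439853, -0.00545678, -0.002757  ]), 'finger_force': 0.0, 'width': -2.2651285191395228e-06}
```

View pics/c1.png

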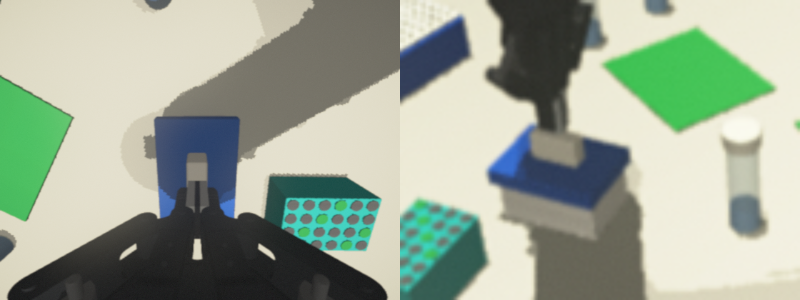

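The closed fingers sit just beyond the handle rather than around it. I'll measure where the fingertips really are in the clouds.

Run:
```python
from h import *
np.set_printoptions(precision=4,suppress=True)
info=vision.camera_info("wrist");a,d=vision.snapshot("wrist");P=cloud(info,d)
T=np.array(info["world_from_camera"]);print("cam",T[:3,3],"axis",T[:3,2])
for r_ in range(200,300,6): print(r_,P[r_,277],a[r_,277])
K=np.array(info["intrinsics"]);q=np.linalg.inv(T)@[.477,.3067,.059,1];print("tcp px",(K@q[:3]/q[2])[:2])
S=np.load("s.npy")
m=(abs(S[...,0]-.477)<.1)&(abs(S[...,1]-.306)<.08)&(S[...,2]>.085)&(S[...,2]<.115)
X=S[m];print(len(X),X.mean(0),X.min(0),X.max(0))
m=(abs(S[...,0]-.477)<.05)&(abs(S[...,1]-.306)<.05)&(S[...,2]>.076)&(S[...,2]<.083);X=S[m];print(len(X),X.mean(0),X.min(0),X.max(0))
```

```text
cam [0.4057 0.2803 0.2273] axis [ 0.2776  0.1066 -0.9548]
200 [0.4494 0.2978 0.0532] [108  67  46]
206 [0.4525 0.299  0.0546] [108  67  45]
212 [0.4563 0.3005 0.0535] [107  68  47]
218 [0.4564 0.3005 0.0647] [ 99 105 110]
224 [0.4561 0.3003 0.0761] [ 99 106 110]
230 [0.4574 0.3009 0.0812] [126 139 144]
236 [0.4609 0.3022 0.0803] [130 140 146]
242 [0.4638 0.3034 0.081 ] [129 141 146]
248 [0.4676 0.3048 0.0797] [130 143 148]
254 [0.4658 0.3041 0.0913] [51 47 48]
260 [0.4665 0.3043 0.0964] [49 44 42]
266 [0.4663 0.3042 0.103 ] [49 46 44]
272 [0.4664 0.3043 0.1084] [50 45 43]
278 [0.4662 0.3042 0.114 ] [48 45 45]
284 [0.4664 0.3043 0.1184] [45 41 42]
290 [0.4668 0.3044 0.1223] [49 46 45]
296 [0.4693 0.3054 0.1224] [48 45 46]
tcp px [274.1989 248.1941]
104 [0.4693 0.3104 0.1014] [0.4622 0.2917 0.0869] [0.4795 0.3214 0.1136]
64 [0.4722 0.3071 0.0784] [0.4528 0.2936 0.0763] [0.4989 0.3213 0.0829]
```

>>> {"name": "apply_moves", "arguments": {
  "targets": [
    {"hand": 0,"x": 0,"y": 0,"z": 0,"twist": 0},
    {"hand": 0,"x": 0,"y": 0,"z": 0,"twist": 0},
    {"hand": 0,"x": 0,"y": 0,"z": 0,"twist": 0},
    {"hand": 0,"x": 0,"y": 0,"z": 0,"twist": 0}
  ]
}}

```text
time: 6.18
position: [0.4772, 0.3067, 0.0593]
eef_rot: [-0.0, -0.184, 0.983, 0.0]
wrist_force: [0.2, 0.8, 0.3]
width: 0.0424
finger_force: 0.0
```

Run:
```python
from h import *
np.set_printoptions(precision=4,suppress=True)
print(r.hold_point_z,[x for x in dir(r) if x[0]!="_"])
s=monitor.observe();print(s["position"],s["width"])
a,d=vision.snapshot("wrist");P=cloud(vision.camera_info("wrist"),d)
c=np.array([np.cos(.3701),np.sin(.3701)]);n=np.array([-c[1],c[0]])
X=P[(a.max(2)<75)].reshape(-1,3);X=X[~np.isnan(X[:,0])];q=X[:,:2]-s["position"][:2]
l=q@c;t=q@n
m=(abs(l)<.02)&(abs(t)>.012)&(abs(t)<.06)&(X[:,2]>.057)
for sg in(1,-1):
    k=m&(t*sg>0);z=X[k,2];i=np.argsort(z)[:12];print(k.sum());print(np.c_[l[k][i],t[k][i],z[i]])
b,d=vision.snapshot("side");cv2.imwrite("pics/c2.png",cv2.resize(np.hstack([cv2.resize(a[150:310,180:380],(525,420)),cv2.resize(b[235:305,165:253],(528,420))]),(800,320)))
```

```text
0.0187 ['PlanningError', 'hold_point_z']
[0.4772 0.3067 0.0593] 0.04241403940036047
17803
[[ 0.0032  0.0224  0.09  ]
 [-0.0094  0.0223  0.0902]
 [ 0.0024  0.0223  0.0904]
 [ 0.0035  0.0224  0.0904]
 [-0.0069  0.0224  0.0907]
 [-0.0091  0.0223  0.0907]
 [-0.008   0.0223  0.0907]
 [-0.0102  0.0222  0.0908]
 [-0.0108  0.0232  0.0909]
 [-0.0066  0.0223  0.0912]
 [-0.011   0.0226  0.0913]
 [-0.0089  0.0222  0.0915]]
17326
[[-0.0035 -0.0206  0.0875]
 [-0.0071 -0.0204  0.0878]
 [-0.0042 -0.0205  0.0878]
 [-0.0065 -0.0204  0.0878]
 [-0.0048 -0.0205  0.0879]
 [-0.0077 -0.0203  0.088 ]
 [-0.0061 -0.0204  0.0882]
 [-0.0057 -0.0204  0.0884]
 [-0.003  -0.0204  0.0887]
 [-0.0019 -0.0205  0.0888]
 [-0.0036 -0.0204  0.0889]
 [-0.0026 -0.0204  0.0891]]
```

View pics/c2.png

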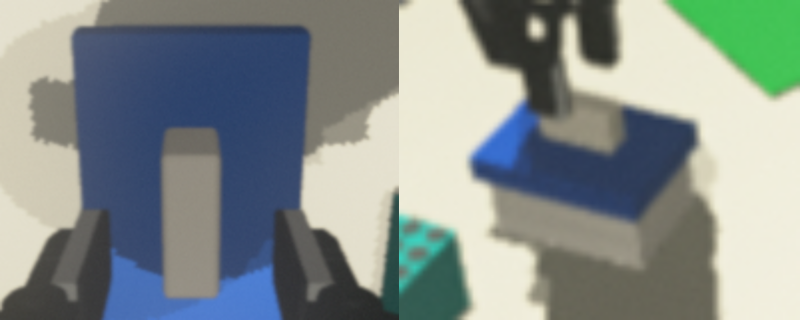

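Half-open, the real tips are about 29 mm above the reported TCP, and shut about 23 mm, so they passed just over the handle. The picture shows the fingers nicely straddling it. I'll go 22 mm lower.

>>> {"name": "apply_moves", "arguments": {
  "targets": [
    {"hand": 0,"x": 0,"y": 0,"z": -0.2,"twist": 0},
    {"hand": 0,"x": 0,"y": 0,"z": -0.37,"twist": 0},
    {"hand": 0,"x": 0,"y": 0,"z": -0.37,"twist": 0},
    {"hand": -1,"x": 0,"y": 0,"z": -0.37,"twist": 0},
    {"hand": -1,"x": 0,"y": 0,"z": -0.37,"twist": 0},
    {"hand": -1,"x": 0,"y": 0,"z": -0.37,"twist": 0},
    {"hand": -1,"x": 0,"y": 0,"z": -0.37,"twist": 0},
    {"hand": -1,"x": 0,"y": 0,"z": -0.37,"twist": 0}
  ]
}}

```text
time: 7.28
position: [0.4774, 0.307, 0.0376]
eef_rot: [0.0, -0.184, 0.983, 0.0]
wrist_force: [-0.2, 0.0, 3.2]
width: 0.0145
finger_force: 62.3
```

>>> {"name": "apply_moves", "arguments": {
  "targets": [
    {"hand": -1,"x": 0,"y": 0,"z": 0.2,"twist": 0},
    {"hand": -1,"x": 0,"y": 0,"z": 0.5,"twist": 0},
    {"hand": -1,"x": 0,"y": 0,"z": 1,"twist": 0},
    {"hand": -1,"x": 0.2,"y": -0.6,"z": 1.3,"twist": -0.3},
    {"hand": -1,"x": 0.4,"y": -1.3,"z": 1.3,"twist": -0.7},
    {"hand": -1,"x": 0.7,"y": -2.1,"z": 1.3,"twist": -1.2},
    {"hand": -1,"x": 0.95,"y": -2.9,"z": 1.3,"twist": -1.7},
    {"hand": -1,"x": 1.13,"y": -3.5,"z": 1.1,"twist": -2}
  ]
}}

```text
time: 8.28
position: [0.5462, 0.095, 0.1054]
eef_rot: [0.002, -0.044, 0.999, 0.0]
wrist_force: [0.8, 0.2, -0.4]
width: 0.0147
finger_force: 61.9
```

>>> {"name": "apply_moves", "arguments": {
  "targets": [
    {"hand": -1,"x": 0,"y": 0,"z": -0.5,"twist": 0},
    {"hand": -1,"x": 0,"y": 0,"z": -1,"twist": 0},
    {"hand": -1,"x": 0,"y": 0,"z": -1.4,"twist": 0},
    {"hand": -1,"x": 0,"y": 0,"z": -1.6,"twist": 0},
    {"hand": -1,"x": 0,"y": 0,"z": -1.64,"twist": 0},
    {"hand": -1,"x": 0,"y": 0,"z": -1.64,"twist": 0}
  ]
}}

```text
time: 9.02
position: [0.5456, 0.0969, 0.0059]
eef_rot: [0.001, -0.046, 0.999, 0.0]
wrist_force: [-0.5, 0.4, -0.6]
width: 0.0145
finger_force: 61.9
```

>>> {"name": "apply_moves", "arguments": {
  "targets": [
    {"hand": -1,"x": 0,"y": 0,"z": -0.03,"twist": 0},
    {"hand": -0.3,"x": 0,"y": 0,"z": -0.03,"twist": 0},
    {"hand": 0,"x": 0,"y": 0,"z": -0.03,"twist": 0},
    {"hand": 0,"x": 0,"y": 0,"z": -0.03,"twist": 0},
    {"hand": 0,"x": 0,"y": 0,"z": 0.3,"twist": 0},
    {"hand": 0,"x": 0,"y": 0,"z": 0.9,"twist": 0},
    {"hand": 0,"x": 0,"y": 0,"z": 1.8,"twist": 0},
    {"hand": 0.5,"x": 0,"y": 0,"z": 2.6,"twist": 0}
  ]
}}

```text
time: 10.02
position: [0.545, 0.0965, 0.1628]
eef_rot: [0.0, -0.046, 0.999, 0.0]
wrist_force: [0.4, -0.3, 0.1]
width: 0.0598
finger_force: 0.0
```

>>> {"name": "apply_moves", "arguments": {
  "targets": [
    {"hand": 1,"x": -0.2,"y": 0.6,"z": 0.6,"twist": 0.6},
    {"hand": 1,"x": -0.4,"y": 1.4,"z": 0.6,"twist": 1.2},
    {"hand": 1,"x": -0.7,"y": 2.2,"z": 0.6,"twist": 1.8},
    {"hand": 1,"x": -0.95,"y": 3,"z": 0.6,"twist": 2},
    {"hand": 1,"x": -1.13,"y": 3.5,"z": 0.6,"twist": 2},
    {"hand": 1,"x": -1.13,"y": 3.5,"z": 0.6,"twist": 2}
  ]
}}

```text
time: 10.78
position: [0.4763, 0.3084, 0.1963]
eef_rot: [-0.0, -0.186, 0.983, -0.0]
wrist_force: [-0.8, 0.1, -0.5]
width: 0.0852
finger_force: 0.0
```

```bash
python3 look.py w4 cover_grip block_mid
python3 - <<'E'
from h import *
np.set_printoptions(precision=4,suppress=True)
P=np.load("w4.npy")
def rect(n,P,x,y,z,tx=.075):
    m=(abs(P[...,0]-x)<tx)&(abs(P[...,1]-y)<tx)&(abs(P[...,2]-z)<.005)
    X=P[m]*1000;c,s,a=cv2.minAreaRect(X[:,:2].astype(np.float32)) if len(X)>5 else (0,0,0);print(n,len(X),np.array(c),s,a,np.median(X[:,2]) if len(X) else 0)
rect("block",P,.4775,.3065,.05)
im,d=vision.snapshot("top");Q=cloud(vision.camera_info("top"),d)
for n,PP in(("w",P),("top",Q)):
    rect(n+"coverplate",PP,.546,.097,.020);rect(n+"handle",PP,.546,.097,.046)
E
```

```text
[0.4763 0.3084 0.1963] [-0.0003 -0.1856  0.9826 -0.0001] 10.775
cover_grip 0.86 78 176 [0.5376 0.1053 0.0467]
block_mid 0.63 273 188 [0.4728 0.3046 0.0495]
block_mid 0.6 378 234 [0.4786 0.4332 0.0512]
block 4517 [476.4779 306.4814] (90.1205062866211, 59.980224609375) 21.828895568847656 50.69864067354657
wcoverplate 4279 [545.3297  97.2507] (100.37340545654297, 71.90909576416016) 5.4043288230896 20.71569143338864
whandle 689 [544.9507  97.568 ] (44.02162551879883, 17.31754493713379) 5.037736415863037 46.5081049548004
topcoverplate 599 [545.9489  89.142 ] (101.25194549560547, 82.51487731933594) 5.30970573425293 19.825544637891213
tophandle 74 [545.1145  95.5774] (44.97577667236328, 15.872221946716309) 5.178815841674805 45.7061248941133
```

View pics/w4.png

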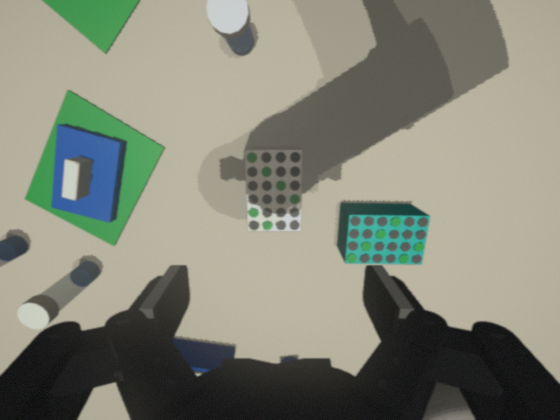

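The cover lies centred on the mat, with plate and handle within 1 mm of the mat's centre. The bare block is at (275,190). Next I grasp it high enough for the fingers to clear the fence.

>>> {"name": "apply_moves", "arguments": {
  "targets": [
    {"hand": 1,"x": 0,"y": -0.03,"z": -0.7,"twist": 0.05},
    {"hand": 1,"x": 0,"y": -0.03,"z": -1.5,"twist": 0.05},
    {"hand": 1,"x": 0,"y": -0.03,"z": -2.2,"twist": 0.05},
    {"hand": 1,"x": 0,"y": -0.03,"z": -2.8,"twist": 0.05},
    {"hand": 1,"x": 0,"y": -0.03,"z": -3.2,"twist": 0.05},
    {"hand": 1,"x": 0,"y": -0.03,"z": -3.45,"twist": 0.05},
    {"hand": 1,"x": 0,"y": -0.03,"z": -3.45,"twist": 0.05}
  ]
}}

```text
time: 11.85
position: [0.4771, 0.304, -0.011]
eef_rot: [-0.001, -0.187, 0.982, -0.0]
wrist_force: [-0.3, 0.1, 0.3]
width: 0.0857
finger_force: 0.0
```

>>> {"name": "apply_moves", "arguments": {
  "targets": [
    {"hand": -1,"x": 0,"y": 0,"z": 0,"twist": 0},
    {"hand": -1,"x": 0,"y": 0,"z": 0,"twist": 0},
    {"hand": -1,"x": 0,"y": 0,"z": 0,"twist": 0},
    {"hand": -1,"x": 0,"y": 0,"z": 0,"twist": 0},
    {"hand": -1,"x": 0,"y": 0,"z": 0,"twist": 0}
  ]
}}

```text
time: 12.48
position: [0.4781, 0.3059, -0.0084]
eef_rot: [0.001, -0.188, 0.982, 0.001]
wrist_force: [-1.7, -0.0, 6.2]
width: 0.0589
finger_force: 68.5
```

Run:
```python
from h import *
np.set_printoptions(precision=4,suppress=True)
s=monitor.observe();print(s["position"],s["eef_rot"],s["width"],s["finger_force"])
a,d=vision.snapshot("wrist");P=cloud(vision.camera_info("wrist"),d)
c=np.array([np.cos(.381),np.sin(.381)]);n=np.array([-c[1],c[0]])
X=P.reshape(-1,3);A=a.reshape(-1,3);q=X[:,:2]-s["position"][:2];l=q@c;t=q@n
m=(A.max(1)<85)&(abs(l)<.013)&(abs(t)>.031)&(abs(t)<.055)&(X[:,2]>.008)
for sg in(1,-1):
    k=m&(t*sg>0);z=np.sort(X[k,2]);print(k.sum(),z[[0,5,20,60]] if k.sum()>60 else z[:5])
k=(abs(X[:,2]-.05)<.006)&(abs(l)<.07)&(abs(t)<.045);print(np.median(X[k,2]),l[k].min(),l[k].max())
```

```text
[ 0.4781  0.3059 -0.0084] [ 0.0014 -0.1878  0.9822  0.0008] 0.05885804783740619 68.53919506072998
7373 [0.0293 0.0301 0.0321 0.0369]
7927 [0.029  0.0301 0.0325 0.0374]
0.05071237474888353 -0.0464334525170559 0.033025034468492746
```

>>> {"name": "apply_moves", "arguments": {
  "targets": [
    {"hand": -1,"x": 0,"y": 0,"z": 0.3,"twist": 0},
    {"hand": -1,"x": 0,"y": 0,"z": 0.9,"twist": 0},
    {"hand": -1,"x": 0.1,"y": -0.3,"z": 1.6,"twist": 0},
    {"hand": -1,"x": 0.2,"y": -1,"z": 1.9,"twist": -0.4},
    {"hand": -1,"x": 0.4,"y": -1.8,"z": 1.9,"twist": -0.8},
    {"hand": -1,"x": 0.6,"y": -2.7,"z": 1.9,"twist": -1.2},
    {"hand": -1,"x": 0.75,"y": -3.6,"z": 1.9,"twist": -1.6},
    {"hand": -1,"x": 0.9,"y": -4.5,"z": 1.9,"twist": -2}
  ]
}}

```text
time: 13.52
position: [0.5304, 0.0331, 0.1034]
eef_rot: [-0.001, -0.048, 0.999, 0.0]
wrist_force: [0.8, 0.4, -4.5]
width: 0.0586
finger_force: 67.1
```

>>> {"name": "apply_moves", "arguments": {
  "targets": [
    {"hand": -1,"x": 0.15,"y": -0.9,"z": 0,"twist": -0.3},
    {"hand": -1,"x": 0.3,"y": -1.8,"z": 0,"twist": -0.48},
    {"hand": -1,"x": 0.45,"y": -2.7,"z": 0,"twist": -0.48},
    {"hand": -1,"x": 0.6,"y": -3.5,"z": 0,"twist": -0.48},
    {"hand": -1,"x": 0.7,"y": -4.2,"z": 0,"twist": -0.48},
    {"hand": -1,"x": 0.78,"y": -4.56,"z": -0.2,"twist": -0.48},
    {"hand": -1,"x": 0.78,"y": -4.56,"z": -0.8,"twist": -0.48},
    {"hand": -1,"x": 0.78,"y": -4.56,"z": -0.8,"twist": -0.48}
  ]
}}

```text
time: 14.52
position: [0.5747, -0.2376, 0.0507]
eef_rot: [-0.005, -0.015, 1.0, 0.002]
wrist_force: [-0.1, 0.1, -6.5]
width: 0.0593
finger_force: 67.4
```

```bash
python3 look.py w5
python3 - <<'E'
from h import *
np.set_printoptions(precision=4,suppress=True)
s=monitor.observe();print(s["width"],s["wrist_force"])
P=np.load("w5.npy");a=cv2.imread("pics/w5.png");hsv=cv2.cvtColor(a,cv2.COLOR_BGR2HSV)
for n,lo,hi in [("yellow",(15,120,40),(35,255,255)),("red",(0,130,40),(10,255,255))]:
    m=(cv2.inRange(hsv,lo,hi)>0)&(np.abs(P[...,2]-.022)<.004)&(abs(P[...,0]-.58)<.09)&(abs(P[...,1]+.23)<.09)
    X=P[m][:,:2]*1000
    if len(X)>20:
        c,q,an=cv2.minAreaRect(X.astype(np.float32));l=cv2.fitLine(X.astype(np.float32),cv2.DIST_HUBER,0,.01,.01).ravel();print(n,len(X),np.array(c),q,an,l)
X=P.reshape(-1,3);x,y,_=s["position"]
top=(abs(X[:,0]-x)<.07)&(abs(X[:,1]-y)<.045)&(X[:,2]>.05)&(a.reshape(-1,3).max(1)>85)
Y=X[top];print(len(Y));h=np.histogram(Y[:,2],20);print(h[0],h[1])
zt=np.median(Y[:,2]);Y=Y[abs(Y[:,2]-zt)<.004];print(zt,Y.min(0),Y.max(0));c,q,an=cv2.minAreaRect((Y[:,:2]*1000).astype(np.float32));print(c,q,an)
E
```

```text
[ 0.5747 -0.2376  0.0507] [-0.0046 -0.0152  0.9999  0.0017] 14.525
0.0588417559532846 [-0.5869 -0.704  -4.3101]
yellow 1970 [ 545.2737 -288.75  ] (110.42510223388672, 12.19881820678711) 1.3327000141143799 [   0.9994   -0.0351  531.1132 -289.6001]
22313
[ 216  243  263  315  340  442  526  629 8869 9821  271   43   17   27
    0    0   96   34   72   89] [0.0608 0.0663 0.0717 0.0771 0.0826 0.088  0.0934 0.0989 0.1043 0.1098
 0.1152 0.1206 0.1261 0.1315 0.1369 0.1424 0.1478 0.1532 0.1587 0.1641
 0.1695]
0.10968132795483353 [ 0.5281 -0.2803  0.1057] [ 0.6085 -0.1939  0.1137]
(568.1611938476562, -237.1133575439453) (79.07060241699219, 86.48001098632812) 1.7005140781402588
```

View pics/w5.png

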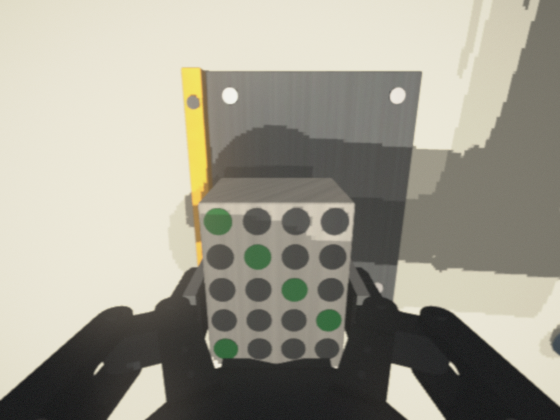

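The block is held level above the plate and parallel to the yellow fence, about 12 mm from it. The block's near edge is at row 190 and the fence at column 195. I'll lower it onto the plate.

>>> {"name": "apply_moves", "arguments": {
  "targets": [
    {"hand": -1,"x": 0,"y": 0,"z": -0.3,"twist": 0},
    {"hand": -1,"x": 0,"y": 0,"z": -0.6,"twist": 0},
    {"hand": -1,"x": 0,"y": 0,"z": -0.75,"twist": 0},
    {"hand": -1,"x": 0,"y": 0,"z": -0.85,"twist": 0},
    {"hand": -1,"x": 0,"y": 0,"z": -0.9,"twist": 0},
    {"hand": -1,"x": 0,"y": 0,"z": -0.93,"twist": 0},
    {"hand": -1,"x": 0,"y": 0,"z": -0.93,"twist": 0},
    {"hand": -1,"x": 0,"y": 0,"z": -0.93,"twist": 0}
  ]
}}

```text
time: 15.58
position: [0.5782, -0.2388, 0.0003]
eef_rot: [0.0, -0.016, 1.0, -0.0]
wrist_force: [0.1, -0.1, -6.5]
width: 0.0592
finger_force: 67.7
```

>>> {"name": "apply_moves", "arguments": {
  "targets": [
    {"hand": -1,"x": 0,"y": 0,"z": -0.02,"twist": 0},
    {"hand": -1,"x": 0,"y": 0,"z": -0.02,"twist": 0},
    {"hand": -1,"x": 0,"y": 0,"z": -0.02,"twist": 0}
  ]
}}

```text
time: 15.95
position: [0.5785, -0.2389, -0.0003]
eef_rot: [0.001, -0.016, 1.0, -0.0]
wrist_force: [-0.7, 0.2, 1.3]
width: 0.0591
finger_force: 68.2
```

>>> {"name": "apply_moves", "arguments": {
  "targets": [
    {"hand": -1,"x": 0,"y": 0,"z": -0.02,"twist": 0},
    {"hand": -1,"x": 0,"y": 0,"z": -0.02,"twist": 0},
    {"hand": -1,"x": 0,"y": 0,"z": -0.02,"twist": 0}
  ]
}}

```text
time: 16.32
position: [0.5789, -0.2391, -0.0003]
eef_rot: [0.001, -0.016, 1.0, -0.001]
wrist_force: [-2.4, 1.2, 6.4]
width: 0.0593
finger_force: 69.2
```

>>> {"name": "apply_moves", "arguments": {
  "targets": [
    {"hand": -1,"x": 0,"y": -0.05,"z": 0.02,"twist": 0},
    {"hand": -1,"x": 0,"y": -0.1,"z": 0.02,"twist": 0},
    {"hand": -1,"x": 0,"y": -0.13,"z": 0.02,"twist": 0},
    {"hand": -1,"x": 0,"y": -0.13,"z": 0.02,"twist": 0}
  ]
}}

```text
time: 16.82
position: [0.5789, -0.2468, -0.0004]
eef_rot: [0.001, -0.016, 1.0, -0.0]
wrist_force: [-0.2, 2.5, 4.7]
width: 0.0591
finger_force: 69.0
```

>>> {"name": "apply_moves", "arguments": {
  "targets": [
    {"hand": -1,"x": 0,"y": -0.02,"z": 0,"twist": 0},
    {"hand": -1,"x": 0,"y": -0.03,"z": 0,"twist": 0},
    {"hand": -1,"x": 0,"y": -0.03,"z": 0,"twist": 0}
  ]
}}

```text
time: 17.2
position: [0.5788, -0.2484, -0.0004]
eef_rot: [0.001, -0.016, 1.0, -0.0]
wrist_force: [-0.2, 4.2, 4.6]
width: 0.059
finger_force: 69.1
```

>>> {"name": "apply_moves", "arguments": {
  "targets": [
    {"hand": -1,"x": 0,"y": -0.02,"z": 0,"twist": 0},
    {"hand": -1,"x": 0,"y": -0.03,"z": 0,"twist": 0},
    {"hand": -1,"x": 0,"y": -0.03,"z": 0,"twist": 0}
  ]
}}

```text
time: 17.58
position: [0.5788, -0.2502, -0.0004]
eef_rot: [0.001, -0.016, 1.0, -0.0]
wrist_force: [0.3, 3.2, 4.5]
width: 0.0591
finger_force: 69.1
```

>>> {"name": "apply_moves", "arguments": {
  "targets": [
    {"hand": -1,"x": 0.08,"y": 0,"z": 0,"twist": 0},
    {"hand": -1,"x": 0.15,"y": 0,"z": 0,"twist": 0},
    {"hand": -1,"x": 0.15,"y": 0,"z": 0,"twist": 0}
  ]
}}

```text
time: 17.95
position: [0.5872, -0.2513, -0.0004]
eef_rot: [0.0, -0.016, 1.0, -0.001]
wrist_force: [-1.9, -0.8, 5.5]
width: 0.0592
finger_force: 69.3
```

>>> {"name": "apply_moves", "arguments": {
  "targets": [
    {"hand": -1,"x": 0,"y": -0.03,"z": 0,"twist": 0},
    {"hand": -1,"x": 0,"y": -0.03,"z": 0,"twist": 0},
    {"hand": -1,"x": 0,"y": -0.03,"z": 0,"twist": 0}
  ]
}}

```text
time: 18.32
position: [0.5875, -0.2523, -0.0004]
eef_rot: [0.001, -0.016, 1.0, -0.0]
wrist_force: [-1.7, 2.4, 5.7]
width: 0.0592
finger_force: 69.2
```

>>> {"name": "apply_moves", "arguments": {
  "targets": [
    {"hand": -1,"x": 0.05,"y": 0,"z": 0,"twist": 0},
    {"hand": -1,"x": 0.05,"y": 0,"z": 0,"twist": 0},
    {"hand": -1,"x": 0.05,"y": 0,"z": 0,"twist": 0}
  ]
}}

```text
time: 18.7
position: [0.5896, -0.2522, -0.0004]
eef_rot: [-0.0, -0.015, 1.0, -0.0]
wrist_force: [-4.2, 4.1, 7.8]
width: 0.0595
finger_force: 69.4
```

>>> {"name": "apply_moves", "arguments": {
  "targets": [
    {"hand": -1,"x": 0.03,"y": -0.02,"z": 0,"twist": 0},
    {"hand": -1,"x": 0.03,"y": -0.02,"z": 0,"twist": 0},
    {"hand": -1,"x": 0.03,"y": -0.02,"z": 0,"twist": 0}
  ]
}}

```text
time: 19.08
position: [0.5907, -0.2522, -0.0003]
eef_rot: [-0.001, -0.016, 1.0, 0.001]
wrist_force: [-8.0, 9.4, 11.5]
width: 0.0591
finger_force: 69.8
```

>>> {"name": "apply_moves", "arguments": {
  "targets": [
    {"hand": -1,"x": 0,"y": -0.03,"z": 0,"twist": 0},
    {"hand": -1,"x": 0,"y": -0.03,"z": 0,"twist": 0},
    {"hand": -1,"x": 0,"y": -0.03,"z": 0,"twist": 0}
  ]
}}

```text
time: 19.45
position: [0.5908, -0.2522, -0.0003]
eef_rot: [-0.001, -0.016, 1.0, 0.002]
wrist_force: [-10.4, 17.8, 14.6]
width: 0.0591
finger_force: 70.1
```

>>> {"name": "apply_moves", "arguments": {
  "targets": [
    {"hand": -1,"x": 0,"y": 0.04,"z": 0.02,"twist": 0},
    {"hand": -1,"x": 0.03,"y": 0.04,"z": 0.02,"twist": 0},
    {"hand": -1,"x": 0.03,"y": 0.04,"z": 0.02,"twist": 0},
    {"hand": -1,"x": 0.03,"y": 0.04,"z": 0.02,"twist": 0}
  ]
}}

```text
time: 19.95
position: [0.5927, -0.2521, -0.0003]
eef_rot: [-0.001, -0.016, 1.0, 0.001]
wrist_force: [-6.1, 5.5, 5.9]
width: 0.0593
finger_force: 69.0
```

>>> {"name": "apply_moves", "arguments": {
  "targets": [
    {"hand": -1,"x": 0.03,"y": 0,"z": 0,"twist": 0},
    {"hand": -1,"x": 0.03,"y": 0,"z": 0,"twist": 0},
    {"hand": -1,"x": 0.03,"y": 0,"z": 0,"twist": 0}
  ]
}}

```text
time: 20.32
position: [0.5945, -0.2521, -0.0004]
eef_rot: [-0.001, -0.016, 1.0, 0.001]
wrist_force: [-5.0, 5.7, 6.2]
width: 0.059
finger_force: 69.1
```

Still sliding in x, so the red fence is not reached yet. I continue.

>>> {"name": "apply_moves", "arguments": {
  "targets": [
    {"hand": -1,"x": 0.03,"y": 0,"z": 0,"twist": 0},
    {"hand": -1,"x": 0.03,"y": 0,"z": 0,"twist": 0},
    {"hand": -1,"x": 0.03,"y": 0,"z": 0,"twist": 0}
  ]
}}

```text
time: 20.7
position: [0.5948, -0.2521, -0.0003]
eef_rot: [-0.003, -0.015, 1.0, 0.001]
wrist_force: [-11.5, 7.8, 9.6]
width: 0.0591
finger_force: 69.6
```

>>> {"name": "apply_moves", "arguments": {
  "targets": [
    {"hand": -1,"x": 0.03,"y": 0,"z": 0,"twist": 0},
    {"hand": -1,"x": 0.03,"y": 0,"z": 0,"twist": 0},
    {"hand": -1,"x": 0.03,"y": 0,"z": 0,"twist": 0}
  ]
}}

```text
time: 21.08
position: [0.5947, -0.252, -0.0002]
eef_rot: [-0.005, -0.015, 1.0, 0.001]
wrist_force: [-18.8, 9.7, 14.5]
width: 0.0591
finger_force: 70.2
```

>>> {"name": "apply_moves", "arguments": {
  "targets": [
    {"hand": -1,"x": -0.025,"y": -0.015,"z": 0.02,"twist": 0},
    {"hand": -1,"x": -0.025,"y": -0.015,"z": 0.02,"twist": 0},
    {"hand": -1,"x": -0.025,"y": -0.015,"z": 0.02,"twist": 0},
    {"hand": -1,"x": -0.025,"y": -0.015,"z": 0.02,"twist": 0},
    {"hand": -1,"x": -0.025,"y": -0.015,"z": 0.02,"twist": 0}
  ]
}}

```text
time: 21.7
position: [0.5948, -0.2521, -0.0001]
eef_rot: [-0.003, -0.016, 1.0, 0.001]
wrist_force: [-10.1, 9.4, 6.4]
width: 0.0589
finger_force: 69.1
```

```bash
python3 look.py w6
python3 - <<'E'
from h import *
np.set_printoptions(precision=4,suppress=True)
s=monitor.observe();print(s["width"],s["wrist_force"],s["ft_torque"],s["qvel"])
P=np.load("w6.npy");a=cv2.imread("pics/w6.png");hsv=cv2.cvtColor(a,cv2.COLOR_BGR2HSV)
m=(cv2.inRange(hsv,(15,120,40),(35,255,255))>0)&(abs(P[...,2]-.022)<.004)&(abs(P[...,0]-.55)<.09)&(abs(P[...,1]+.28)<.03)
X=(P[m][:,:2]*1000).astype(np.float32);c,q,an=cv2.minAreaRect(X);print("yellow",c,q,an)
X=P.reshape(-1,3);x,y,_=s["position"]
t=(abs(X[:,0]-x)<.06)&(abs(X[:,1]-y)<.032)&(abs(X[:,2]-.058)<.006)&(a.reshape(-1,3).max(1)>60)
Y=X[t];c,q,an=cv2.minAreaRect((Y[:,:2]*1000).astype(np.float32));print(len(Y),c,q,an,Y.min(0))
A=np.c_[Y[:,:2]-Y[:,:2].mean(0),np.ones(len(Y))];print("plane",np.linalg.lstsq(A,Y[:,2],rcond=None)[0])
im,d=vision.snapshot("top");Q=cloud(vision.camera_info("top"),d)
m=(abs(Q[...,0]-.546)<.06)&(abs(Q[...,1]-.097)<.06)&(abs(Q[...,2]-.046)<.005);print("handle",m.sum(),np.median(Q[m],0) if m.any() else "")
v,u=np.mgrid[150:240,330:410]
cv2.imwrite("pics/fin.png",np.hstack([a,cv2.resize(im[130:235,200:410],(560,280)) if 0 else cv2.resize(im[120:240,250:410],(560,420))])[:, :]) 
cv2.imwrite("pics/fin.png",cv2.resize(cv2.imread("pics/fin.png"),(800,300)))
E
```

```text
[ 0.5948 -0.2521 -0.0001] [-0.0032 -0.0155  0.9999  0.0015] 21.7
0.05899558268949105 [-11.1621   9.6403   6.5559] [ 3.2852  3.1976 -0.0708] [ 0.0008  0.0012  0.0004 -0.0003  0.0007 -0.0008]
yellow (555.5643310546875, -288.31689453125) (167.8196258544922, 12.227593421936035) 1.6033484935760498
23597 (587.9837646484375, -251.92706298828125) (78.94999694824219, 63.91136169433594) 1.6039605140686035 [ 0.5479 -0.284   0.052 ]
plane [0.0017 0.0007 0.059 ]
handle 75 [0.5463 0.0946 0.0464]
```

View pics/fin.png

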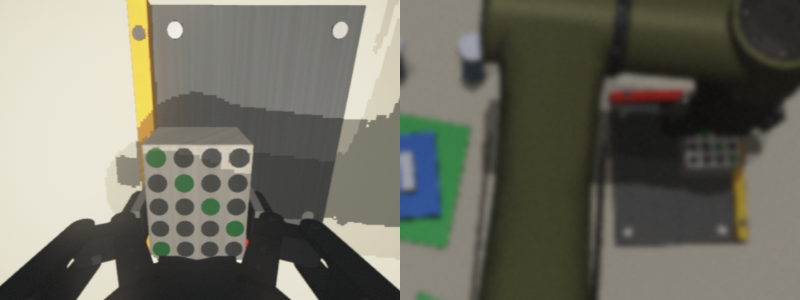

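The block sits flat and square in the corner, yaw 1.60° against 1.60° for the fence, and pushes about 10 N towards each fence. The cover is unchanged on the mat, so I hand in.

```bash
python3 -c "
from h import *
print(job.job_done())"
```

```text
the job is handed in; nothing more can be done
None
```

I handed the job in, and the hand-in gave no verdict back. At the last check the cover lay upright and released, about 2 mm from the mat's centre. The block was flat and square in the corner, still gripped, with about 10 N of push measured at the wrist towards each fence.

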